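# Demagnetise bearing rings and hold them clear of the plate

### The job

Demagnetise the two bearing rings in the carrier: on the control box press the largest key, then the middle-sized key, then the smallest, one at a time, each fully down and let up again before going on. Then take the carrier by its grip bar, lift it slowly and level off the demagnetiser's plate with both rings still in it, and finish while holding it: steady, level, over the plate and a good ten centimetres clear of it. Leave the other things on the bench where they are.

Things in the scene. Friction and masses are not known exactly. Their poses are not given: they have to be found in the camera images.
- demag: The table demagnetiser, fixed: a green case 260 (x) by 180 (y) by 85 mm high with a flat bare steel plate 250 by 170 mm as its top. Origin at the centre of its underside, on the bench; z up. It may stand left or right of the control box, turned up to 0.2 rad.
- plate (a point): Centre of the demagnetiser's top plate, on its upper face, 85 mm above the bench. Axes as the demagnetiser's.
- control: The control box of the demagnetiser, fixed: a low grey box 110 (x) by 215 (y) by 61 mm high with an aluminium face on top, which carries three round black keys in a row along its y axis, 62 mm apart, in any order. Origin at the centre of its underside, on the bench.
- key_large_top (a point): Centre of the top face of the largest key, 36 mm across, which points straight up. The key stands in a round grey collar 52 mm across and 12 mm high; its top is 22 mm above the box's face (83 mm above the bench). It moves down with the key.
- key_middle_top (a point): The same for the middle-sized key, 26 mm across (collar 42 mm across), same height.
- key_small_top (a point): The same for the smallest key, 17 mm across (collar 33 mm across), same height.
- key_large (a joint): How far the largest key is pressed: 0 up, 0.006 m fully down, springs back. It starts to move at about 1.2 N and is fully down at 4 N.
- key_middle (a joint): The same for the middle-sized key.
- key_small (a joint): The same for the smallest key.
- carrier: The carrier, loose, on the plate: a grey plastic tray 170 (x) by 100 (y) by 22 mm high, walls and floor 4 mm, with an upright at the middle of each long side and a straight wooden grip bar between them across the tray's middle. About 0.26 kg empty. Origin at the centre of its underside; z up, x along the tray, y along the bar. Turned up to 0.5 rad from the demagnetiser.
- grip (a point): Centre of the carrier's grip bar, 105 mm above the tray's underside. The bar is 16 mm thick (along the carrier's x), 20 mm tall and 112 mm long (along its y), 100 mm of it free between the uprights. Pinch it from above with the fingers closing along the carrier's x. Axes as the carrier's.
- ring_big: Steel bearing ring lying loose in one end of the tray, 62 mm outside, 46 mm bore, 16 mm high, about 0.13 kg. Origin at the centre of its underside, on the tray's floor (4 mm above the tray's underside).
- ring_small: Steel bearing ring lying loose in the other end of the tray, 44 mm outside, 28 mm bore, 14 mm high, about 0.07 kg. Origin at the centre of its underside.
- screwdriver: Screwdriver lying on the bench between the demagnetiser and the control box, 200 mm long, 26 mm thick. Origin under its middle. Leave alone.
- wrench: Wrench, 180 mm long, lying across behind them (towards +x). Origin under its middle. Leave alone.
- hammer: Hammer with wooden handle, 260 mm long, lying to the left. Origin under its middle. Leave alone.
- jar: Glass jar, 60 mm across, 75 mm high, standing behind the control box (towards +x). Origin at the centre of its base. Leave alone.
- bottle: Green bottle, 72 mm across, 220 mm high, standing to the right. Origin at the centre of its base. Leave alone.
- spare_ring: Steel ring lying on the bench before the control box (towards the robot), 54 mm outside, 38 mm bore, 15 mm high. Origin at the centre of its underside. Leave alone.
There are look-alikes about, which are no part of the job. What is shaped like the carrier but turquoise is not meant.

How it is judged:
On the way, in this order (a step that is already met when the one before it is completed fails the run):
1. the largest key is pressed fully down alone, the carrier still standing on the plate (value of joint key_large above 0.0045 m and value of joint each of key_middle, key_small below 0.002 m and distance of carrier from where it was at the start of the episode below 0.012 m), for 0.05 s.
2. then the middle-sized key is pressed fully down, the others up (value of joint key_middle above 0.0045 m and value of joint each of key_large, key_small below 0.002 m and distance of carrier from where it was at the start of the episode below 0.012 m), for 0.05 s.
3. then the smallest key is pressed fully down, the others up (value of joint key_small above 0.0045 m and value of joint each of key_large, key_middle below 0.002 m and distance of carrier from where it was at the start of the episode below 0.012 m), for 0.05 s.
4. all keys are up and the carrier is lifted off the plate with both rings in it (value of joint each of key_large, key_middle, key_small below 0.002 m and z of carrier in the frame of plate above 0.03 m and contact force between carrier and demag below 0.05 N and angle between carrier's own z axis and vertical below 0.3 rad and z of ring_big in the frame of carrier between -0.005 and 0.02 m and distance between each of ring_big, ring_small and carrier below 0.09 m and z of ring_small in the frame of carrier between -0.005 and 0.02 m), for 0.1 s.
At the end, for the whole second after the job is handed in: The fingers hold the carrier: underside 90 mm or more above the plate, middle within 90 mm of over its centre, level within 0.14 rad, at rest (below 30 mm/s, 0.2 rad/s), not touching demagnetiser or control box, both rings lying in the tray, all keys up (z of carrier in the frame of plate above 0.09 m and horizontal distance between carrier and plate below 0.09 m and angle between carrier's own z axis and vertical below 0.14 rad and linear speed of carrier below 0.03 m/s and angular speed of carrier below 0.2 rad/s and contact force between the fingers and carrier above 2 N and contact force between carrier and demag below 0.05 N and contact force between carrier and control below 0.05 N and z of ring_big in the frame of carrier between -0.005 and 0.02 m and distance between each of ring_big, ring_small and carrier below 0.09 m and z of ring_small in the frame of carrier between -0.005 and 0.02 m and value of joint each of key_large, key_middle, key_small below 0.002 m); the arm keeps its last pose, push and grip.
It fails at once if two keys pressed together (value of joint each of key_large, key_middle above 0.003 m or value of joint each of key_large, key_small above 0.003 m or value of joint each of key_middle, key_small above 0.003 m).
It fails at once if the carrier tipped by more than 0.35 rad (20 degrees) (angle between carrier's own z axis and vertical above 0.35 rad).
It fails at once if the carrier jerked: faster than 0.35 m/s (linear speed of carrier above 0.35 m/s).
It fails at once if one of the other things on the bench moved by more than 30 mm (distance of any of screwdriver, wrench, hammer, jar, bottle, spare_ring from where it was at the start of the episode above 0.03 m).
It also fails if it takes over 59 s, if anything falls off the work surface, if the arm or the gripper's body presses on something with over 40 N, if the wrist force passes 120 N, or if a joint passes its speed limit or range.

### The arm

A 7-joint arm with a two-finger parallel gripper is mounted at the origin on the work surface. World frame = base frame: x ahead of the robot, y to its left, z up, the work surface at z = 0. Lengths are in m, angles in rad, forces in N, time in s.
With the tool pointing down it reaches from about 0.4 to 0.875 m from the base axis. Payload 19.3 kg.
Tool frame: the origin (TCP) lies midway between the tips of the shut fingers; the grasp point (between the pads) lies ctrl.hold_point_z behind it (ctrl.hold_point_z is the distance from the TCP to the grasp point, in m); z points along the fingers, y is the line along which they close (so a half turn about z gives the same grasp; the last joint's range is limited). The gripper opens to 85 mm and grips with 20 to 120 N. Pads are 22 mm wide; open, the fingers measure 114 mm over their backs; the gripper's body (76 mm by 85 mm) begins 54 mm behind the grasp point. The pads swing forward as they close: fully open they stand 13 mm farther back than shut.
Start: joints at [-1.337, 0.521, -0.036, 1.599, 0.021, 1.021, -0.113], TCP at [0.187, 0.596, 0.201] pointing down, gripper open.
Joint ranges: [-2.91, 2.91], [-0.3, 2.13], [-1.5, 1.42], [0.17, 2.43], [-1.26, 4.41], [0.16, 1.93], [-2.52, 2.52]. Speed limits (rad/s): [1.89, 1.89, 2.39, 2.39, 3.01, 3.01, 3.01].

### API

Orientations are given as a unit quaternion [w, x, y, z].
In Python, from rig import ctrl, imaging, ticket gives the robot as it stands.
- The arm moves only by the shell command python3 -m pendant 'ROWS'. ROWS is JSON, a list of rows, each a list of 3 entries, a list of its own where there are three numbers: the opening, from 0 (shut) to 1 (fully open), then the shift along the world's x, y, z scaled (see below), then the turn about the world's z scaled (see below). In form: [[gripper, [x, y, z], yaw], ...]. A call has exactly 5 rows; each row shifts and turns the commanded pose from where the row before left it; what a row does not reach is not made up. The controller multiplies each number of a shift by 0.05 m and each number of a turn by 4 degrees. A row lasts 1/10 s, in which the tool goes at most 50 mm and 8.59 degrees, less where a joint would pass 70% of its speed; a pose out of reach is approached as far as the arm can. A call with a number of a shift or a turn outside -1 to 1 is refused whole. A call with a gripper value outside its range is refused whole. The fingers move at their own pace and stop on an object; the grip force is fixed at half the most. Time passes only in rows, so rows that do not move let the fingers close, or fill a call up. It gives the time, the measured TCP pose, the force, the opening and the grip force at its end, in the units of the state.
- ctrl.get_obs(): the state, without advancing time (a new reading comes with each control period).
- imaging.snapshot(name): name is "scene" or "top"; returns the picture (384x512x3 uint8, red, green, blue); there is no depth.
- imaging.camera_params(name): a dict with "K" (3x3 intrinsics, pixels), "k1" (the pictures are not rectified: a ray, as slopes to the right and down, at radius r is drawn at 1 + k1 r^2 times it, then the intrinsics apply), "rvec" (rotation vector, rad) and "tvec" (3), from world to camera coordinates, as OpenCV has them. Camera axes: x right, y down, z forward; pixel columns grow to the right and rows downward; lengths in m; the calibration is good to about 2 mm. A picture is of the moment at which its call begins. camera_params takes no time and is no camera call.
- ticket.close_job(): hands the job in; it is judged then, once.
The state is a dict: "t": time; "joint_positions": joint angles; "joint_vel": joint speeds; "joint_torque": joint torques, N m; "tool_pos": TCP position; "tool_rot": TCP orientation; "contact_force": force on the tool from outside, world axes, zero at the start; "torque": the same for the moment, N m; "gripper_width": opening from 0.0 (shut) to 1.0 (fully open); "finger_force": force on a finger pad.
Only numpy, scipy, OpenCV 4.12 (cv2) and the standard library are available. Lean on these libraries where they do the work, as an engineer would, in place of code of your own. Each camera call takes 0.05 s, during which the arm holds its last target. There are 200 camera calls.

## Working session

There is one attempt and no reset: what is moved stays moved. The work goes in short steps, Python scripts to look and compute and a shell command to move; the robot and the scene stay as the last step left them, time stands still between calls to the robot, and variables do not carry over. Pictures are saved under pics/ and viewed, at most 10 in all, crops included, and the job is handed in when it is done.

```bash
mkdir -p pics
python3 - <<'E'
from rig import ctrl, imaging
import cv2
for n in("scene","top"):
    im=imaging.snapshot(n); cv2.imwrite(f"pics/{n}0.png",im[:,:,::-1]); print(n,imaging.camera_params(n))
print(ctrl.get_obs(), ctrl.hold_point_z)
E
```

```text
scene {'K': array([[469.78895445,   0.        , 256.47560569],
       [  0.        , 469.78895445, 190.53469192],
       [  0.        ,   0.        ,   1.        ]]), 'k1': -0.10157867501666869, 'rvec': array([ 2.00898664,  0.74523973, -0.41590518]), 'tvec': array([-0.41258577, -0.07300431,  1.90261637])}
top {'K': array([[465.24665559,   0.        , 254.66780297],
       [  0.        , 465.24665559, 188.39507257],
       [  0.        ,   0.        ,   1.        ]]), 'k1': -0.031138186720668252, 'rvec': array([ 2.1673089 , -2.14146459,  0.15400589]), 'tvec': array([3.51291954e-04, 5.46446897e-01, 1.34623898e+00])}
{'t': 0.1, 'joint_positions': array([-1.33722677,  0.52192824, -0.03629347,  1.59993617,  0.02121115,
        1.02111323, -0.11278038]), 'joint_vel': array([ 2.52011168e-03, -2.06982672e-03,  5.41403693e-04, -2.04486249e-03,
        1.84673998e-03, -8.71419925e-04, -4.31016972e-06]), 'joint_torque': array([ 4.27486535e-03, -9.28473186e+01,  1.98477164e+00, -3.70530260e+01,
        1.81384489e-02,  5.46044888e-03,  6.95128256e-05]), 'tool_pos': array([0.18690851, 0.59605439, 0.20020531]), 'tool_rot': array([-2.76120186e-05,  1.51308993e-01,  9.88486388e-01, -4.99217941e-04]), 'contact_force': array([-0.10312485, -0.80724165, -1.10990765]), 'torque': array([ 0.00357412, -0.03432408, -0.03765867]), 'finger_force': 0.0, 'gripper_width': 1.0006599707752468} 0.0187
```

View pics/top0.png

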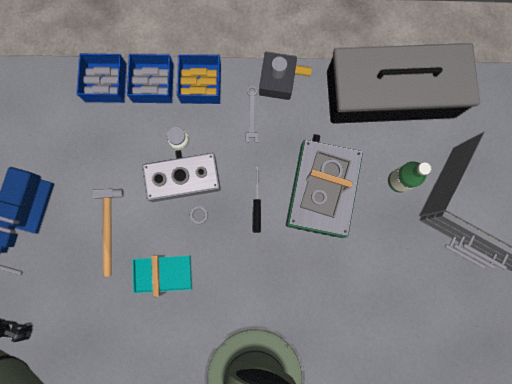

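View pics/scene0.png

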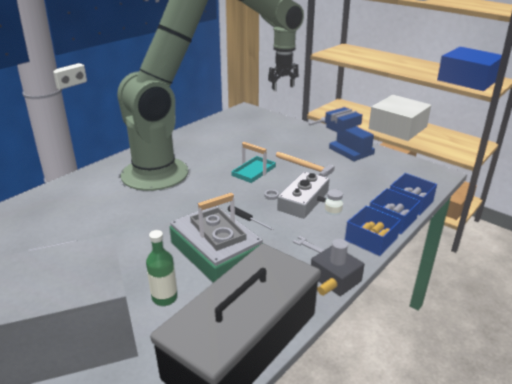

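The top view shows the control box at about (181,177), with keys near (158,179), (180,176) and (201,172). The carrier's grip bar is at (331,179) on the demagnetiser at (325,188). The turquoise decoy is at (162,274). Next I'll measure the keys and the bar.

```bash
cat > h.py <<'E'
import numpy as np, cv2
from rig import ctrl, imaging
def ray(n,uv,z):
    p=imaging.camera_params(n); K=p['K']; uv=np.atleast_2d(np.asarray(uv,float))
    q=cv2.undistortPoints(uv[:,None],K,np.array([p['k1'],0,0,0,0.]))[:,0]
    R=cv2.Rodrigues(p['rvec'])[0]; c=-R.T@p['tvec']
    d=np.c_[q,np.ones(len(q))]@R
    return c+d*((z-c[2])/d[:,2])[:,None]
def blobs(mask,amin=15):
    n,l,s,c=cv2.connectedComponentsWithStats(mask.astype(np.uint8))
    return [(l==i,s[i],c[i]) for i in range(1,n) if s[i,4]>=amin]
E
python3 - <<'E'
from h import *
im=cv2.imread('pics/top0.png')
cv2.imwrite('pics/crop0.png',np.hstack([cv2.resize(im[145:210,138:226],None,fx=4.5,fy=4.5,interpolation=cv2.INTER_CUBIC),cv2.resize(im[145:210,138+150:226+150],None,fx=4.5,fy=4.5,interpolation=cv2.INTER_CUBIC)]))
roi=np.zeros(im.shape[:2],bool); roi[160:195,148:212]=1
for m,s,c in blobs((im.max(2)<60)&roi,8): print('key',c,s[2:],ray('top',c,.083)[0])
h=cv2.cvtColor(im,cv2.COLOR_BGR2HSV)
roi[:]=0; roi[165:195,300:365]=1
for m,s,c in blobs((h[...,0]>8)&(h[...,0]<25)&(h[...,1]>90)&roi):
    ys,xs=np.nonzero(m); r=cv2.minAreaRect(np.c_[xs,ys].astype(np.float32)); b=ray('top',cv2.boxPoints(r),.085+.115)
    print('bar',c,r,ray('top',r[0],.2)[0],b[:,:2].round(4).tolist())
g=(h[...,0]>40)&(h[...,0]<85)&(h[...,1]>60); roi[:]=0; roi[125:245,280:370]=1
im2=im.astype(int)
E
```

```text
key [179.38053097 174.72566372] [ 12  12 113] [0.57720217 0.22477796 0.083     ]
key [200.56521739 171.26086957] [ 6  6 23] [0.5881009  0.16395455 0.083     ]
key [158.30909091 178.4       ] [ 9  8 55] [0.56572186 0.28516607 0.083     ]
bar [330.97153025 178.16014235] ((331.11749267578125, 178.22421264648438), (42.11642837524414, 6.681360244750977), 17.35402488708496) [ 0.55371701 -0.19308134  0.2       ] [[0.5612, -0.1375], [0.5784, -0.1428], [0.5462, -0.2487], [0.5292, -0.2432]]
```

View pics/crop0.png

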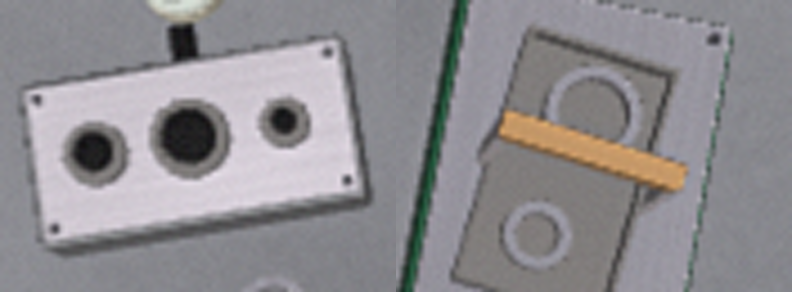

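Key order along the box is middle-sized (left), large (centre), small (right). I'm moving over the large key with the fingers shut.

```bash
python3 -m pendant '[[0,[0.56,-0.53,0],-1],[0,[0.56,-0.53,0],-1],[0,[0.56,-0.53,0],-1],[0,[0.56,-0.53,0],-1],[0,[0.56,-0.53,0],-1]]'
python3 -m pendant '[[0,[0.56,-0.53,0],-1],[0,[0.56,-0.53,0],-1],[0,[0.56,-0.53,0],-1],[0,[0.56,-0.53,0],-1],[0,[0.56,-0.53,0],-1]]'
```

```text
t: 0.6
tool_pos: [0.3279, 0.4625, 0.2006]
tool_rot: [-0.0, 0.322, 0.947, -0.0]
contact_force: [0.2, 1.6, 0.1]
gripper_width: 0.142
finger_force: 0.0
t: 1.1
tool_pos: [0.4678, 0.3301, 0.2006]
tool_rot: [-0.0, 0.481, 0.876, -0.0]
contact_force: [0.4, 0.0, -0.4]
gripper_width: -0.0
finger_force: 0.0
```

```bash
python3 -m pendant '[[0,[0.55,-0.53,-0.3],-1],[0,[0.55,-0.53,-0.4],-1],[0,[0.55,-0.53,-0.5],-1],[0,[0.54,-0.52,-0.5],-1],[0,[0,0,-0.2],0]]'
python3 - <<'E'
from h import *
im=imaging.snapshot('scene'); cv2.imwrite('pics/s1.png',cv2.resize(im[140:230,250:370,::-1],None,fx=6,fy=6,interpolation=cv2.INTER_CUBIC))
E
```

```text
t: 1.6
tool_pos: [0.5786, 0.2204, 0.1032]
tool_rot: [0.001, 0.601, 0.799, -0.002]
contact_force: [-0.6, 0.7, 0.7]
gripper_width: -0.002
finger_force: 0.0
```

View pics/s1.png

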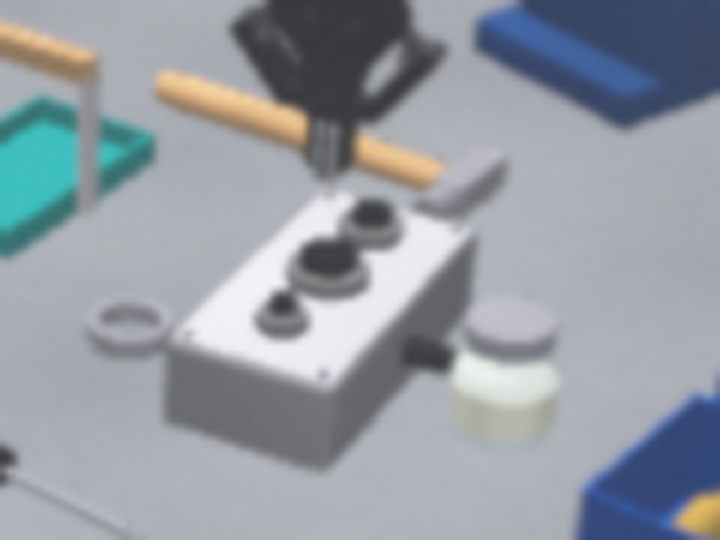

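The scene crop shows the tip near crop (330,175), while the large key is at (330,265). That gap looks too big for 20 mm, so I'll check both cameras by reprojection.

Run:
```python
from h import *
o=ctrl.get_obs(); print(o['t'],o['tool_pos'],o['tool_rot'])
def proj(n,P):
    p=imaging.camera_params(n); return cv2.projectPoints(np.array(P,float).reshape(-1,1,3),p['rvec'],p['tvec'],p['K'],np.array([p['k1'],0,0,0,0]))[0][:,0]
P=[o['tool_pos'],[.5772,.2248,.083],[.5881,.164,.083],[.5657,.2852,.083],[0,0,0],[.5537,-.193,.2]]
for n in('scene','top'): print(n,proj(n,P).round(1).tolist())
for n in('scene','top'): cv2.imwrite(f'pics/{n}2.png',imaging.snapshot(n)[:,:,::-1])
t=cv2.imread('pics/top2.png')[120:250,110:250]; s=cv2.imread('pics/scene2.png')[130:230,250:358]
cv2.imwrite('pics/c2.png',np.hstack([cv2.resize(t,(400,371)),cv2.resize(s,(400,371))]))
```

```text
1.65 [0.57643181 0.2228449  0.10233507] [-3.76002649e-04  5.99272238e-01  8.00542483e-01 -2.09216442e-03]
scene [[304.2, 175.8], [304.4, 180.4], [296.8, 188.0], [311.4, 173.2], [155.1, 172.6], [216.2, 197.0]]
top [[179.0, 173.9], [179.4, 174.7], [200.5, 171.3], [158.3, 178.4], [254.8, 376.3], [331.1, 178.2]]
```

View pics/c2.png

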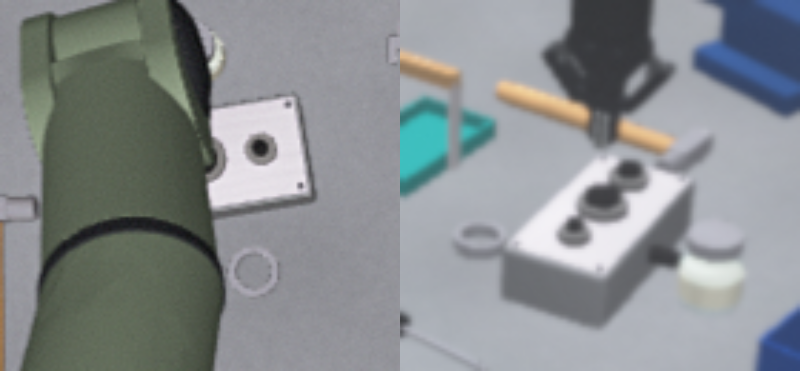

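The scene view shows the tip about 6 px above the projected TCP. I'll measure that precisely, and check that the keys and bar agree between the two views.

Run:
```python
from h import *
def proj(n,P):
    p=imaging.camera_params(n); return cv2.projectPoints(np.array(P,float).reshape(-1,1,3),p['rvec'],p['tvec'],p['K'],np.array([p['k1'],0,0,0,0]))[0][:,0]
im=cv2.imread('pics/scene2.png'); g=im.max(2)
for m,s,c in blobs((g[165:200,285:325]<60),6): print('scene key',c+[285,165],s)
print('col303-306 rows160-190',g[160:190,302:307].tolist())
print('start tcp proj',proj('scene',[[.1869,.596,.2002],[.1869,.596,.23]]))
im0=cv2.imread('pics/scene0.png')
h=cv2.cvtColor(im0,cv2.COLOR_BGR2HSV)
m=(h[...,0]>8)&(h[...,0]<25)&(h[...,1]>90); m[:,:195]=0;m[:,238:]=0;m[:190]=0;m[215:]=0
for _,s,c in blobs(m): print('bar',c,s)
# local image jacobian px per m at key
b=proj('scene',[[.577,.225,.09]]); print([ (proj('scene',[np.array([.577,.225,.09])+e*.01])-b).round(2).tolist() for e in np.eye(3)])
cv2.imwrite('pics/c3.png',cv2.resize(im0[60:110,255:315],None,fx=8,fy=8,interpolation=cv2.INTER_CUBIC))
```

```text
col303-306 rows160-190 [[96, 111, 93, 92, 79], [98, 108, 104, 116, 97], [97, 104, 102, 116, 96], [103, 106, 102, 113, 89], [106, 108, 105, 112, 89], [107, 107, 105, 112, 89], [106, 103, 106, 112, 87], [118, 105, 110, 112, 87], [133, 109, 113, 117, 107], [148, 126, 126, 136, 149], [173, 164, 161, 164, 176], [185, 188, 186, 183, 193], [196, 206, 193, 194, 219], [220, 228, 220, 221, 233], [235, 238, 236, 236, 236], [240, 241, 240, 236, 221], [241, 241, 240, 232, 196], [241, 241, 240, 229, 180], [235, 233, 232, 220, 165], [192, 179, 177, 165, 132], [115, 105, 104, 99, 89], [73, 72, 72, 71, 71], [69, 68, 70, 68, 69], [68, 68, 68, 68, 68], [67, 66, 66, 65, 65], [91, 82, 76, 76, 80], [129, 118, 109, 105, 112], [125, 127, 128, 127, 125], [114, 115, 116, 117, 115], [154, 143, 139, 138, 143]]
start tcp proj [[282.93337863  97.57433764]
 [283.13756326  91.17045645]]
bar [215.42268041 200.76804124] [199 194  34  14 194]
[[[2.28, 0.91]], [[1.62, -1.04]], [[0.16, -2.43]]]
```

View pics/c3.png

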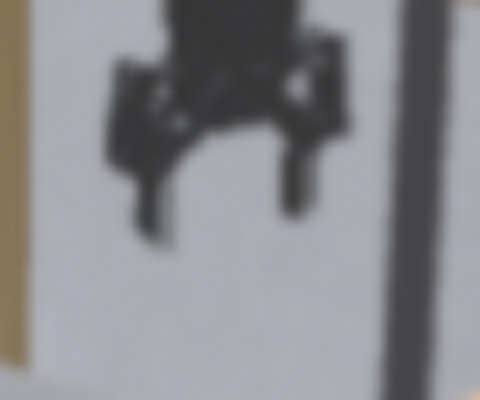

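The bias is vertical, about 30 mm, and it also shows at the start pose: the tips look higher than the reported TCP. x and y look right, so I'll find the contact height by feel, descending gently and watching the force.

```bash
python3 -m pendant '[[0,[0.02,0.04,-0.1],0],[0,[0,0,-0.1],0],[0,[0,0,-0.1],0],[0,[0,0,-0.04],0],[0,[0,0,0],0]]'
python3 -m pendant '[[0,[0,0,-0.02],0],[0,[0,0,-0.02],0],[0,[0,0,-0.02],0],[0,[0,0,0],0],[0,[0,0,0],0]]'
```

```text
t: 2.25
tool_pos: [0.5773, 0.228, 0.0885]
tool_rot: [-0.0, 0.598, 0.802, -0.0]
contact_force: [0.6, 0.2, 0.4]
gripper_width: 0.001
finger_force: 0.0
t: 2.75
tool_pos: [0.5775, 0.2279, 0.0857]
tool_rot: [-0.0, 0.598, 0.802, 0.0]
contact_force: [-0.1, 0.0, 0.0]
gripper_width: 0.004
finger_force: 0.0
```

```bash
python3 -m pendant '[[0,[0,-0.06,-0.02],0],[0,[0,0,-0.02],0],[0,[0,0,-0.02],0],[0,[0,0,-0.02],0],[0,[0,0,0],0]]'
```

```text
t: 3.25
tool_pos: [0.5774, 0.2249, 0.0815]
tool_rot: [-0.0, 0.598, 0.802, -0.0]
contact_force: [0.6, -0.3, 0.3]
gripper_width: 0.001
finger_force: 0.0
```

```bash
python3 -m pendant '[[0,[0,0,-0.02],0],[0,[0,0,-0.02],0],[0,[0,0,-0.02],0],[0,[0,0,0],0],[0,[0,0,0],0]]'
python3 - <<'E'
from h import *
cv2.imwrite('pics/scene4.png',imaging.snapshot('scene')[:,:,::-1])
im=cv2.imread('pics/scene4.png'); cv2.imwrite('pics/c4.png',cv2.resize(im[130:220,250:360],None,fx=6,fy=6,interpolation=cv2.INTER_CUBIC))
E
```

```text
t: 3.75
tool_pos: [0.5775, 0.2248, 0.0787]
tool_rot: [-0.0, 0.598, 0.802, -0.0]
contact_force: [0.3, 0.1, 0.4]
gripper_width: -0.003
finger_force: 0.0
```

View pics/c4.png

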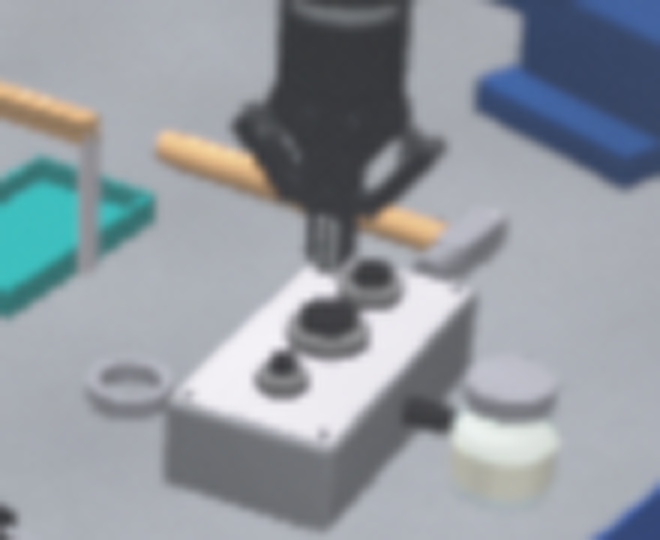

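The tip bottom is at about crop (330,268), or image (305,174.7). It moved down exactly as expected and is still roughly 30 mm above the large key, so I'll keep descending.

```bash
python3 -m pendant '[[0,[0,0,-0.04],0],[0,[0,0,-0.04],0],[0,[0,0,-0.04],0],[0,[0,0,-0.04],0],[0,[0,0,0],0]]'
```

```text
t: 4.3
tool_pos: [0.5773, 0.2248, 0.0703]
tool_rot: [-0.0, 0.598, 0.802, -0.0]
contact_force: [0.1, 0.0, 0.5]
gripper_width: -0.005
finger_force: 0.0
```

```bash
python3 -m pendant '[[0,[0,0,-0.02],0],[0,[0,0,-0.02],0],[0,[0,0,-0.02],0],[0,[0,0,-0.02],0],[0,[0,0,0],0]]'
```

```text
t: 4.8
tool_pos: [0.5774, 0.2249, 0.0666]
tool_rot: [-0.0, 0.598, 0.802, -0.0]
contact_force: [0.7, 0.0, -0.4]
gripper_width: 0.002
finger_force: 0.0
```

```bash
python3 -m pendant '[[0,[0,0,-0.02],0],[0,[0,0,-0.02],0],[0,[0,0,-0.02],0],[0,[0,0,0],0],[0,[0,0,0],0]]'
```

```text
t: 5.3
tool_pos: [0.5775, 0.2249, 0.0637]
tool_rot: [-0.0, 0.598, 0.802, -0.0]
contact_force: [-0.4, -0.8, -0.8]
gripper_width: -0.003
finger_force: 0.0
```

```bash
python3 -m pendant '[[0,[0,0,-0.02],0],[0,[0,0,-0.02],0],[0,[0,0,-0.02],0],[0,[0,0,-0.02],0],[0,[0,0,0],0]]'
python3 - <<'E'
from h import *
for n in('scene','top'): cv2.imwrite(f'pics/{n}5.png',imaging.snapshot(n)[:,:,::-1])
t=cv2.imread('pics/top5.png')[100:250,90:250]; s=cv2.imread('pics/scene5.png')[140:215,260:340]
cv2.imwrite('pics/c5.png',np.hstack([cv2.resize(t,(400,375)),cv2.resize(s,(400,375),interpolation=cv2.INTER_CUBIC)]))
E
```

```text
t: 5.8
tool_pos: [0.5774, 0.2248, 0.0595]
tool_rot: [-0.0, 0.598, 0.802, -0.0]
contact_force: [0.5, -0.9, 0.2]
gripper_width: -0.001
finger_force: 0.0
```

View pics/c5.png

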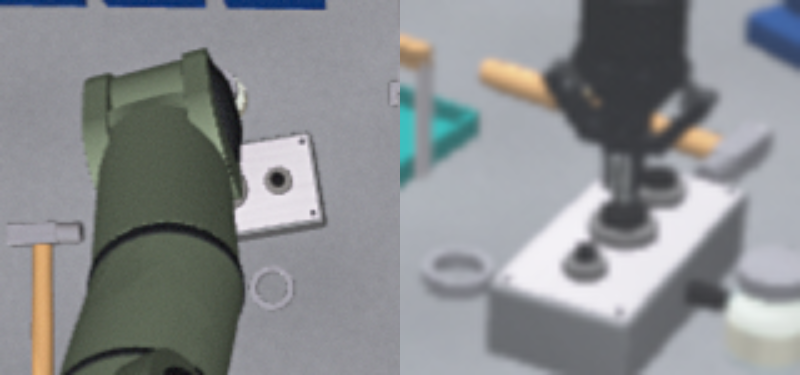

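The tip is now at image (304,180), just above the large key's centre at (304,182.5), so about 10 mm remains. I'll continue in small steps.

```bash
python3 -m pendant '[[0,[0,0,-0.04],0],[0,[0,0,-0.04],0],[0,[0,0,-0.02],0],[0,[0,0,0],0],[0,[0,0,0],0]]'
```

```text
t: 6.4
tool_pos: [0.5775, 0.2248, 0.0547]
tool_rot: [-0.0, 0.598, 0.802, -0.0]
contact_force: [-0.4, -0.2, 0.1]
gripper_width: -0.001
finger_force: 0.0
```

```bash
python3 -m pendant '[[0,[0,0,-0.02],0],[0,[0,0,-0.02],0],[0,[0,0,-0.02],0],[0,[0,0,0],0],[0,[0,0,0],0]]'
```

```text
t: 6.9
tool_pos: [0.5775, 0.2249, 0.0517]
tool_rot: [0.0, 0.598, 0.802, 0.0]
contact_force: [-0.2, 0.3, 1.1]
gripper_width: -0.002
finger_force: 0.7
```

```bash
python3 -m pendant '[[0,[0,0,-0.02],0],[0,[0,0,-0.02],0],[0,[0,0,0],0],[0,[0,0,0],0],[0,[0,0,0],0]]'
```

```text
t: 7.4
tool_pos: [0.5776, 0.2249, 0.0497]
tool_rot: [0.0, 0.598, 0.802, 0.0]
contact_force: [0.0, -0.4, 2.1]
gripper_width: -0.003
finger_force: 1.2
```

Contact came at a TCP z of about 0.0516, so the tips sit ~31 mm above the reported TCP. Now I'll press the key fully.

```bash
python3 -m pendant '[[0,[0,0,-0.04],0],[0,[0,0,-0.04],0],[0,[0,0,-0.01],0],[0,[0,0,0],0],[0,[0,0,0],0]]'
```

```text
t: 7.9
tool_pos: [0.5777, 0.2249, 0.0462]
tool_rot: [0.0, 0.598, 0.802, 0.0]
contact_force: [-6.8, -2.4, 22.7]
gripper_width: 0.004
finger_force: 11.2
```

```bash
python3 -m pendant '[[0,[0,0,0.2],0],[0,[0,0,0.2],0],[0,[0,0,0],0],[0,[-0.11,0.6,0],0],[0,[-0.12,0.61,0],0]]'
python3 -m pendant '[[0,[0,0,0],0],[0,[0,0,0],0],[0,[0,0,-0.1],0],[0,[0,0,-0.1],0],[0,[0,0,0],0]]'
```

```text
t: 8.4
tool_pos: [0.5661, 0.2853, 0.0651]
tool_rot: [0.0, 0.598, 0.801, -0.0]
contact_force: [-0.1, 0.8, -1.0]
gripper_width: -0.004
finger_force: 0.0
t: 8.9
tool_pos: [0.5657, 0.2844, 0.0542]
tool_rot: [-0.0, 0.598, 0.801, -0.001]
contact_force: [-0.3, -0.5, -0.4]
gripper_width: 0.003
finger_force: 0.0
```

```bash
python3 -m pendant '[[0,[0,0,-0.06],0],[0,[0,0,-0.06],0],[0,[0,0,-0.05],0],[0,[0,0,0],0],[0,[0,0,0],0]]'
```

```text
t: 9.4
tool_pos: [0.5663, 0.285, 0.0468]
tool_rot: [0.0, 0.598, 0.802, 0.0]
contact_force: [0.9, -3.1, 3.5]
gripper_width: -0.001
finger_force: 1.8
```

```bash
python3 -m pendant '[[0,[0,0,-0.02],0],[0,[0,0,-0.01],0],[0,[0,0,0],0],[0,[0,0,0],0],[0,[0,0,0],0]]'
```

```text
t: 9.9
tool_pos: [0.5664, 0.2851, 0.0462]
tool_rot: [0.0, 0.598, 0.802, 0.0]
contact_force: [-4.5, -5.8, 19.6]
gripper_width: -0.0
finger_force: 9.9
```

```bash
python3 -m pendant '[[0,[0,0,0.2],0],[0,[0,0,0.2],0],[0,[0,0,0],0],[0,[0.11,-0.6,0],0],[0,[0.11,-0.6,0],0]]'
python3 -m pendant '[[0,[0.11,-0.6,0],0],[0,[0.11,-0.62,0],0],[0,[0,0,0],0],[0,[0,0,-0.1],0],[0,[0,0,-0.1],0]]'
```

```text
t: 10.4
tool_pos: [0.5766, 0.2256, 0.0649]
tool_rot: [-0.0, 0.597, 0.802, 0.0]
contact_force: [0.6, -0.8, 0.8]
gripper_width: -0.001
finger_force: 0.0
t: 10.9
tool_pos: [0.5877, 0.1656, 0.0546]
tool_rot: [-0.0, 0.597, 0.802, 0.0]
contact_force: [-0.0, -0.1, 0.8]
gripper_width: 0.001
finger_force: 0.0
```

```bash
python3 -m pendant '[[0,[0,0,-0.04],0],[0,[0,0,-0.03],0],[0,[0,0,-0.02],0],[0,[0,0,0],0],[0,[0,0,0],0]]'
```

```text
t: 11.4
tool_pos: [0.588, 0.1646, 0.0508]
tool_rot: [0.0, 0.598, 0.802, 0.0]
contact_force: [-0.0, 0.7, 1.8]
gripper_width: 0.003
finger_force: 0.9
```

Contact is as expected, so I'll press it fully.

```bash
python3 -m pendant '[[0,[0,0,-0.05],0],[0,[0,0,-0.05],0],[0,[0,0,-0.01],0],[0,[0,0,0],0],[0,[0,0,0],0]]'
```

```text
t: 11.9
tool_pos: [0.5883, 0.1646, 0.0462]
tool_rot: [0.0, 0.598, 0.802, 0.001]
contact_force: [-5.6, 0.2, 21.2]
gripper_width: -0.001
finger_force: 10.6
```

All three keys are done. I'll lift and go over the grip bar with the gripper open, turning −33.4°.

```bash
python3 -m pendant '[[0,[0,0,0.4],0],[0,[0,0,0.8],0],[0,[0,0,0.9],0],[0.5,[0,0,0.9],0],[1,[0,0,0.9],0]]'
python3 -m pendant '[[1,[-0.07,-0.7,0],-1],[1,[-0.07,-0.7,0],-1],[1,[-0.07,-0.7,0],-1],[1,[-0.07,-0.7,0],-1],[1,[-0.07,-0.7,0],-1]]'
python3 -m pendant '[[1,[-0.07,-0.7,0],-1],[1,[-0.07,-0.7,0],-1],[1,[-0.07,-0.7,0],-1],[1,[-0.07,-0.7,0],-0.35],[1,[-0.06,-0.85,0],0]]'
python3 -m pendant '[[1,[0,0,0],0],[1,[0,0,0],0],[1,[0,0,0],0],[1,[0,0,0],0],[1,[0,0,0],0]]'
python3 - <<'E'
from h import *
o=ctrl.get_obs(); print(o['tool_pos'],o['tool_rot'])
for n in('scene','top'): cv2.imwrite(f'pics/{n}6.png',imaging.snapshot(n)[:,:,::-1])
t=cv2.imread('pics/top6.png')[120:250,270:400]; s=cv2.imread('pics/scene6.png')[130:270,160:300]
cv2.imwrite('pics/c6.png',np.hstack([cv2.resize(t,(400,400)),cv2.resize(s,(400,400),interpolation=cv2.INTER_CUBIC)]))
E
```

```text
t: 12.4
tool_pos: [0.5878, 0.1639, 0.2419]
tool_rot: [0.0, 0.598, 0.802, -0.0]
contact_force: [0.7, 0.9, -1.2]
gripper_width: 0.33
finger_force: 0.0
t: 12.9
tool_pos: [0.5701, -0.0122, 0.2401]
tool_rot: [0.0, 0.729, 0.685, -0.0]
contact_force: [0.7, -0.2, 0.4]
gripper_width: 0.997
finger_force: 0.0
t: 13.4
tool_pos: [0.5533, -0.1939, 0.24]
tool_rot: [-0.0, 0.803, 0.596, -0.0]
contact_force: [0.9, -0.3, -0.3]
gripper_width: 1.0
finger_force: 0.0
t: 13.9
tool_pos: [0.5537, -0.1922, 0.2402]
tool_rot: [-0.0, 0.802, 0.597, 0.0]
contact_force: [-0.4, 0.2, -0.4]
gripper_width: 0.997
finger_force: 0.0
[ 0.55371918 -0.19223728  0.24017585] [-8.57937681e-05  8.02464500e-01  5.96699852e-01  7.12132915e-05]
```

View pics/c6.png

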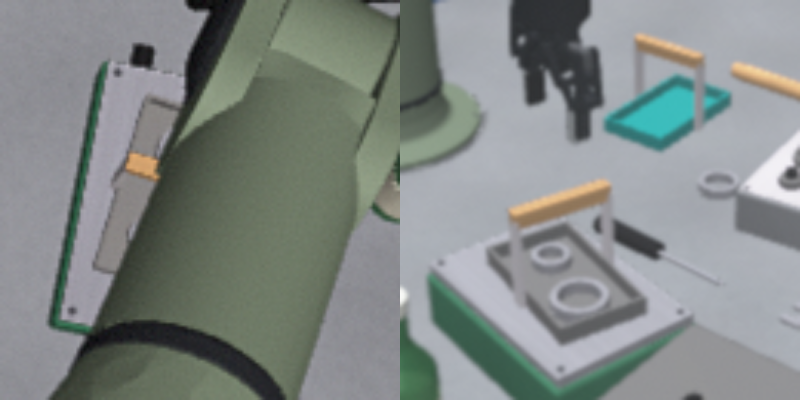

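Run:
```python
from h import *
def proj(n,P):
    p=imaging.camera_params(n); return cv2.projectPoints(np.array(P,float).reshape(-1,1,3),p['rvec'],p['tvec'],p['K'],np.array([p['k1'],0,0,0,0]))[0][:,0]
c=np.array([.5537,-.1922]); d=np.array([.957,-.29])*.05
print(proj('scene',[[*(c+d),.284],[*(c-d),.284],[*c,.284],[*c,.19],[*c,.2]]).round(1).tolist())
im=cv2.imread('pics/scene6.png'); h=cv2.cvtColor(im,cv2.COLOR_BGR2HSV)
m=(h[...,0]>8)&(h[...,0]<25)&(h[...,1]>90); m[:,:195]=0;m[:,238:]=0;m[:185]=0;m[215:]=0
for a,s,q in blobs(m): print('bar',q,s)
# top-camera: visible left end of bar; plate corners green check
```

```text
[[223.9, 179.1], [207.1, 164.6], [215.2, 171.6], [216.6, 199.8], [216.4, 196.9]]
bar [215.53571429 200.7755102 ] [199 194  34  14 196]
```

The fingers match the prediction (with the 31 mm offset) within 1 px, and the bar is centred below them. I'm descending to a TCP z of 0.140.

```bash
python3 -m pendant '[[1,[0,-0.02,-0.25],0],[1,[0,0,-0.25],0],[1,[0,0,-0.25],0],[1,[0,0,-0.25],0],[1,[0,0,-0.25],0]]'
python3 -m pendant '[[1,[0,0,-0.25],0],[1,[0,0,-0.25],0],[1,[0,0,-0.15],0],[1,[0,0,-0.1],0],[1,[0,0,0],0]]'
```

```text
t: 14.5
tool_pos: [0.5532, -0.1941, 0.1763]
tool_rot: [-0.0, 0.803, 0.596, -0.0]
contact_force: [0.3, 0.1, 0.9]
gripper_width: 1.001
finger_force: 0.0
t: 15.0
tool_pos: [0.5533, -0.1941, 0.1397]
tool_rot: [-0.0, 0.803, 0.596, -0.0]
contact_force: [-0.7, -0.1, -0.3]
gripper_width: 0.997
finger_force: 0.0
```

```bash
python3 -m pendant '[[0.7,[0,0,0],0],[0.5,[0,0,0],0],[0.42,[0,0,0],0],[0.36,[0,0,0],0],[0.32,[0,0,0],0]]'
python3 -m pendant '[[0.29,[0,0,0],0],[0.26,[0,0,0],0],[0.23,[0,0,0],0],[0.2,[0,0,0],0],[0.17,[0,0,0],0]]'
python3 -m pendant '[[0.12,[0,0,0],0],[0.06,[0,0,0],0],[0,[0,0,0],0],[0,[0,0,0],0],[0,[0,0,0],0]]'
```

```text
t: 15.5
tool_pos: [0.5536, -0.1941, 0.1403]
tool_rot: [0.0, 0.803, 0.596, 0.0]
contact_force: [0.2, -0.7, -0.4]
gripper_width: 0.316
finger_force: 0.0
t: 16.0
tool_pos: [0.5542, -0.1943, 0.1406]
tool_rot: [0.001, 0.803, 0.596, 0.0]
contact_force: [5.6, -1.8, 3.0]
gripper_width: 0.186
finger_force: 40.4
t: 16.5
tool_pos: [0.5542, -0.1944, 0.1407]
tool_rot: [0.001, 0.803, 0.596, 0.001]
contact_force: [5.5, -0.5, 5.1]
gripper_width: 0.182
finger_force: 58.3
```

The bar is gripped (15.6 mm opening, 58 N). Lifting slowly.

```bash
python3 -m pendant '[[0,[0,0,0.03],0],[0,[0,0,0.05],0],[0,[0,0,0.08],0],[0,[0,0,0.08],0],[0,[0,0,0.1],0]]'
python3 -m pendant '[[0,[0,0,0.1],0],[0,[0,0,0.1],0],[0,[0,0,0.1],0],[0,[0,0,0.1],0],[0,[0,0,0.1],0]]'
python3 -m pendant '[[0,[0,0,0.1],0],[0,[0,0,0.1],0],[0,[0,0,0.1],0],[0,[0,0,0.1],0],[0,[0,0,0.1],0]]'
python3 - <<'E'
from h import *
# plate outline by brightness in the first top picture
print('plate', ray('top',[[304,141],[362,151],[347,235],[290,226]],.085).round(3).tolist())
im=cv2.imread('pics/top0.png').astype(int); h=cv2.cvtColor(im.astype(np.uint8),cv2.COLOR_BGR2HSV)
a=ray('top',[[326,188]],.085); print('approx centre',a, 'bar grip', ray('top',[331.1,178.2],.2))
cv2.imwrite('pics/scene7.png',imaging.snapshot('scene')[:,:,::-1])
s=cv2.imread('pics/scene7.png')[110:270,150:310]
p=cv2.imread('pics/top0.png')[130:245,280:375]
cv2.imwrite('pics/c7.png',np.hstack([cv2.resize(p,(380,460)),cv2.resize(s,(400,460))]))
E
```

```text
t: 17.0
tool_pos: [0.5533, -0.1941, 0.1575]
tool_rot: [-0.0, 0.803, 0.596, -0.0]
contact_force: [0.1, 0.6, -5.3]
gripper_width: 0.178
finger_force: 58.6
t: 17.5
tool_pos: [0.5535, -0.1941, 0.1826]
tool_rot: [0.0, 0.803, 0.596, 0.0]
contact_force: [0.1, 0.2, -5.1]
gripper_width: 0.176
finger_force: 58.6
t: 18.0
tool_pos: [0.5535, -0.1942, 0.2076]
tool_rot: [0.0, 0.803, 0.596, 0.0]
contact_force: [0.1, 0.3, -4.6]
gripper_width: 0.179
finger_force: 58.6
plate [[0.681, -0.135, 0.085], [0.654, -0.304, 0.085], [0.41, -0.256, 0.085], [0.433, -0.094, 0.085]]
approx centre [[ 0.54358181 -0.19787904  0.085     ]] bar grip [[ 0.55378097 -0.19303584  0.2       ]]
```

View pics/c7.png

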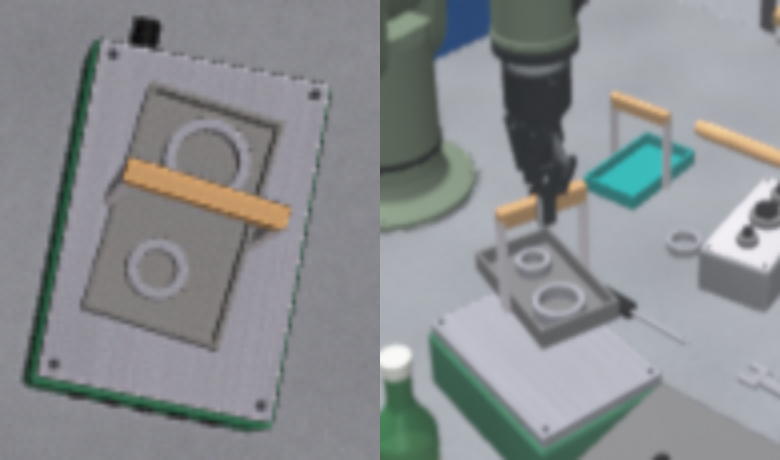

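The carrier is hanging level with both rings in it, within ~15 mm of the plate centre, and lifted about 67 mm. I'll raise it another ~50 mm and let it settle.

```bash
python3 -m pendant '[[0,[0,0,0.1],0],[0,[0,0,0.12],0],[0,[0,0,0.12],0],[0,[0,0,0.12],0],[0,[0,0,0.12],0]]'
python3 -m pendant '[[0,[0,0,0.12],0],[0,[0,0,0.12],0],[0,[0,0,0.1],0],[0,[0,0,0.06],0],[0,[0,0,0.03],0]]'
python3 -m pendant '[[0,[0,0,0],0],[0,[0,0,0],0],[0,[0,0,0],0],[0,[0,0,0],0],[0,[0,0,0],0]]'
python3 -m pendant '[[0,[0,0,0],0],[0,[0,0,0],0],[0,[0,0,0],0],[0,[0,0,0],0],[0,[0,0,0],0]]'
python3 - <<'E'
from h import *
cv2.imwrite('pics/scene8.png',cv2.resize(imaging.snapshot('scene')[90:270,150:310,::-1],None,fx=3,fy=3))
E
```

```text
t: 18.55
tool_pos: [0.5535, -0.1942, 0.2367]
tool_rot: [0.0, 0.803, 0.596, 0.0]
contact_force: [-0.6, 0.4, -4.7]
gripper_width: 0.175
finger_force: 58.7
t: 19.05
tool_pos: [0.5535, -0.1941, 0.258]
tool_rot: [0.0, 0.803, 0.596, 0.0]
contact_force: [0.0, -0.9, -4.9]
gripper_width: 0.177
finger_force: 58.7
t: 19.55
tool_pos: [0.5534, -0.1941, 0.2576]
tool_rot: [-0.0, 0.803, 0.596, -0.0]
contact_force: [-0.3, 0.6, -4.2]
gripper_width: 0.176
finger_force: 58.7
t: 20.05
tool_pos: [0.5535, -0.1941, 0.2577]
tool_rot: [-0.0, 0.803, 0.596, -0.0]
contact_force: [1.0, -0.2, -4.6]
gripper_width: 0.175
finger_force: 58.7
```

```bash
python3 -c "
from rig import ticket; print(ticket.close_job())"
```

```text
the job is handed in; nothing more can be done
None
```

I pressed the large, middle and small keys fully in that order, each let up before the next, then lifted the carrier and handed the job in while holding it steady about 117 mm above the plate (no verdict came back; it was level with both rings in it at my last look, 67 mm up, and the load held steady after that).

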